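# Clear the printing bench: gather the scrap and tip out the pan

### The job

Clear the scrap off the printing bench: slide every run-out tape roll (bare brown core) up off its post, and gather these and every empty, lidless ink tin in the green scrap pan; leave the rolls that still have tape, the tin with the red lid and everything else where they are. When all the scrap is in the pan, tip the pan by its handle over the yellow stop bar, its front foot against the bar, until it lies on its side and everything has dropped into the red crate. Then set the pan back upright on its stand, just behind the stop bar.

Things in the scene. Friction and masses are not known exactly. Their poses are not given: they have to be found in the camera images.
- station: fixed sheet-metal tipping station on the bench; origin on the bench below the inner face of the stop bar, mid-width; +x is the way the pan tips, z up. From x=-171 to 0 mm a flat stand, top at z=115 mm, 248 mm wide, with side guides 14 mm high, 236 mm apart. At x=0 to 4 mm the yellow stop bar, 15 mm above the stand. Beyond it an apron slopes 50 degrees down into the red crate.
- stop (a point): the inner corner where the stop bar meets the top of the stand, mid-width (station x=0, z=115 mm); axes as the station. The pan turns about this line.
- crate (a point): centre of the inner floor of the open red crate (fixed, part of the station), 165 mm beyond the stop, 5 mm above the bench; axes as the station. Inside 202 mm along x and 262 mm along y; walls 100 mm high, only 50 mm high on the side of the apron.
- pan: loose green steel scrap pan, 0.5 to 0.8 kg, on the stand, 0 to 18 mm short of the stop bar. Origin under its floor (3 mm thick); +x is its front (towards the stop), z up. Floor inside x=-62 to 58, y=-107 to 107 mm. Walls: rear at x=-65, 100 mm high; sides 100 mm high at the rear falling to 52 at the front; front flared out 40 degrees, 52 mm high, its top at x=105.
- pan_grip (a point): middle of the pan's handle: a round bar of 10 mm diameter along the pan's y, 110 mm long, above the rear wall (pan x=-69, z=140 mm); its underside is 35 mm above the rim. The bar can turn between the fingers. Axes as the pan.
- pan_toe (a point): middle of the tip of the pan's foot, a flange of the floor that sticks out 18 mm before the front wall (pan x=79, y=0, z=0). Pushed against the stop bar it hooks behind it: the pan tips by turning about this edge, up to about 100 degrees (1.75 rad), where its front wall lies on the apron and it stays by itself. Axes as the pan.
- tape_stand: fixed wooden board 280 x 165 x 18 mm with five upright steel posts, 18 mm thick, standing 58 mm above the board, at (x, y) = (-100,-42), (0,-42), (100,-42), (-50,42), (50,42) mm of its frame; origin at the centre of its underside, z up. Each post holds one roll, or is bare.
- core1_c (a point): run-out tape roll: a bare brown cardboard ring with the last turn of buff tape on it, 44 mm outside, 25 mm bore, 48 mm tall, 30 g; point at its centre, half-way up, z along the bore; at the start on a post (absent in some runs)
- core2_c (a point): run-out tape roll: a bare brown cardboard ring with the last turn of buff tape on it, 44 mm outside, 25 mm bore, 48 mm tall, 30 g; point at its centre, half-way up, z along the bore; at the start on a post (absent in some runs)
- core3_c (a point): run-out tape roll: a bare brown cardboard ring with the last turn of buff tape on it, 44 mm outside, 25 mm bore, 48 mm tall, 30 g; point at its centre, half-way up, z along the bore; at the start on a post (absent in some runs)
- core4_c (a point): run-out tape roll: a bare brown cardboard ring with the last turn of buff tape on it, 44 mm outside, 25 mm bore, 48 mm tall, 30 g; point at its centre, half-way up, z along the bore; always present, in the pan from the start
- tin1_c (a point): empty ink tin without lid, open top, dark band round it, 60 mm across, 45 mm tall, 50 g, stands on the bench; point at its centre, half-way up, z along its axis (absent in some runs)
- tin2_c (a point): empty ink tin without lid, open top, dark band round it, 60 mm across, 45 mm tall, 50 g, stands on the bench; point at its centre, half-way up, z along its axis (absent in some runs)
- tin3_c (a point): empty ink tin without lid, open top, dark band round it, 60 mm across, 45 mm tall, 50 g, stands on the bench; point at its centre, half-way up, z along its axis (absent in some runs)
- roll1_c (a point): tape roll with plenty of blue tape, 66 mm outside, 48 mm tall, 120 g, on a post; stays there. Point at its centre
- roll2_c (a point): tape roll with plenty of green tape, 66 mm outside, 48 mm tall, 120 g, on a post; stays there. Point at its centre
- tin_full_c (a point): full ink tin with a red lid and white band, 62 mm across, 45 mm tall, 300 g, on the bench; stays there. Point at its centre
- flask: white plastic bottle with red cap, 72 mm across, 200 mm tall, a bystander; origin under its centre
- brush_jar: low white mug, 72 mm across, 65 mm tall, a bystander; origin under its centre
- brayer: ink roller with a wooden handle, about 220 mm long, lying on the bench, a bystander; origin on the bench below the rubber roller

How it is judged:
On the way, in this order (a step that is already met when the one before it is completed fails the run):
1. all the scrap present (run-out rolls and empty tins) lies in the upright pan together (x of core1_c in the frame of pan between -0.065 and 0.105 m and y of core1_c in the frame of pan between -0.11 and 0.11 m and z of core1_c in the frame of pan between 0 and 0.11 m and x of core2_c in the frame of pan between -0.065 and 0.105 m and y of core2_c in the frame of pan between -0.11 and 0.11 m and z of core2_c in the frame of pan between 0 and 0.11 m and x of core3_c in the frame of pan between -0.065 and 0.105 m and y of core3_c in the frame of pan between -0.11 and 0.11 m and z of core3_c in the frame of pan between 0 and 0.11 m and x of core4_c in the frame of pan between -0.065 and 0.105 m and y of core4_c in the frame of pan between -0.11 and 0.11 m and z of core4_c in the frame of pan between 0 and 0.11 m and x of tin1_c in the frame of pan between -0.065 and 0.105 m and y of tin1_c in the frame of pan between -0.11 and 0.11 m and z of tin1_c in the frame of pan between 0 and 0.11 m and x of tin2_c in the frame of pan between -0.065 and 0.105 m and y of tin2_c in the frame of pan between -0.11 and 0.11 m and z of tin2_c in the frame of pan between 0 and 0.11 m and x of tin3_c in the frame of pan between -0.065 and 0.105 m and y of tin3_c in the frame of pan between -0.11 and 0.11 m and z of tin3_c in the frame of pan between 0 and 0.11 m and angle between pan's own z axis and vertical below 0.2 rad), for 0.2 s.
2. the pan is tipped onto its side (92 degrees or more) with its foot at the stop bar (angle between pan's own z axis and vertical above 1.6 rad and distance between pan_toe and stop below 0.035 m), for 0.2 s.
At the end, for the whole second after the job is handed in: All run-out rolls and empty tins lie inside the red crate (centres within its walls and below its rim); the pan stands upright (within 0.08 rad) flat on the stand, its foot within 45 mm of the stop; the tape rolls with tape are on their posts and the lidded tin stands (x of core1_c in the frame of crate between -0.105 and 0.105 m and y of core1_c in the frame of crate between -0.135 and 0.135 m and z of core1_c in the frame of crate between 0 and 0.095 m and x of core2_c in the frame of crate between -0.105 and 0.105 m and y of core2_c in the frame of crate between -0.135 and 0.135 m and z of core2_c in the frame of crate between 0 and 0.095 m and x of core3_c in the frame of crate between -0.105 and 0.105 m and y of core3_c in the frame of crate between -0.135 and 0.135 m and z of core3_c in the frame of crate between 0 and 0.095 m and x of core4_c in the frame of crate between -0.105 and 0.105 m and y of core4_c in the frame of crate between -0.135 and 0.135 m and z of core4_c in the frame of crate between 0 and 0.095 m and x of tin1_c in the frame of crate between -0.105 and 0.105 m and y of tin1_c in the frame of crate between -0.135 and 0.135 m and z of tin1_c in the frame of crate between 0 and 0.095 m and x of tin2_c in the frame of crate between -0.105 and 0.105 m and y of tin2_c in the frame of crate between -0.135 and 0.135 m and z of tin2_c in the frame of crate between 0 and 0.095 m and x of tin3_c in the frame of crate between -0.105 and 0.105 m and y of tin3_c in the frame of crate between -0.135 and 0.135 m and z of tin3_c in the frame of crate between 0 and 0.095 m and angle between pan's own z axis and vertical below 0.08 rad and z of pan in the frame of station between 0.109 and 0.121 m and horizontal distance between pan_toe and stop below 0.045 m and angle between each of roll1_c, roll2_c, tin_full_c's own z axis and vertical below 0.15 rad); the robot touches nothing.
It fails at once if a tape roll that still has tape is disturbed (moved more than 30 mm) (distance of any of roll1_c, roll2_c from where it was at the start of the episode above 0.03 m).
It fails at once if the lidded tin is disturbed (moved more than 50 mm) (distance of tin_full_c from where it was at the start of the episode above 0.05 m).
It fails at once if the bottle, the mug or the ink roller is disturbed (moved more than 50 mm) (distance of any of flask, brush_jar, brayer from where it was at the start of the episode above 0.05 m).
Of core1, core2, core3, tin1, tin2, tin3 only 4 to 6 are there at a start; the rules pass over those that are not, and their reading is None.
At some moment in a run one of tin1, tin2, tin3 may be knocked a few centimetres aside while the robot is not near it.
Once in a run the grip may slacken for a moment while it holds something.
It also fails if it takes over 210 s, if anything falls off the work surface, if the arm or the gripper's body presses on something with over 40 N, if the wrist force passes 120 N, or if a joint passes its speed limit or range.

### The arm

A 6-joint arm with a two-finger parallel gripper is mounted at the origin on the work surface. World frame = base frame: x ahead of the robot, y to its left, z up, the work surface at z = 0. Lengths are in m, angles in rad, forces in N, time in s.
With the tool pointing down it reaches from about 0.35 to 0.95 m from the base axis. Payload 17.4 kg.
Tool frame: the origin (TCP) lies on the mounting face of the last link; the fingertips stand 186 mm ahead of it and the grasp point (between the pads) lies 167 mm ahead of it; z points along the fingers, y is the line along which they close (so a half turn about z gives the same grasp; the last joint's range is limited). The gripper opens to 93 mm and grips with 3 to 60 N. Pads are 15 mm wide; open, the fingers measure 128 mm over their backs; the gripper's body (75 mm by 188 mm) begins 65 mm behind the grasp point.
Start: joints at [-1.323, 0.116, 1.442, -0, 1.584, -0.038], TCP at [0.19, -0.648, 0.405] pointing down, gripper open.
Joint ranges: [-2.83, 2.83], [-0.83, 2.19], [0.07, 2.5], [-1.14, 4.28], [0.01, 3], [-2.97, 2.97]. Speed limits (rad/s): [1.89, 1.89, 2.22, 3.14, 3.14, 3.14].

### API

Orientations are given as [roll, pitch, yaw] about the fixed x, y, z axes, in that order (R = Rz(yaw) Ry(pitch) Rx(roll)).
In Python, from station import telemetry, eyes, workorder gives the robot as it stands.
- The arm moves only by the shell command python3 -m pendant 'ROWS' [FORCE]. ROWS is JSON, a list of rows, each a list of 7 numbers: the turn, a rotation vector about the tool's x, y, z in rad, then the shift along the tool's x, y, z in m, then the finger opening in m, from 0 to 0.093. A call has 1 to 20 rows; each row is the pose to reach, as a shift and turn from the pose commanded when the call began, along the tool's axes at that moment; what a row does not reach only later rows make up. A row lasts 1/8 s, in which the tool goes at most 62.5 mm and 10.7 degrees, less where a joint would pass 70% of its speed; a pose out of reach is approached as far as the arm can. A call with a gripper value outside its range is refused whole. The fingers move at their own pace and stop on an object; FORCE is the grip in N (left out, the last holds). Time passes only in rows, so rows that repeat a pose let the fingers close. It gives the time, the measured TCP pose, the force, the opening and the grip force at its end, in the units of the state.
- telemetry.sense(): the state, without advancing time (a new reading comes with each control period).
- eyes.capture(name): name is "side" or "top" or "wrist"; returns the picture (384x512x3 uint8, red, green, blue); there is no depth.
- eyes.camera_info(name): a dict with "fx", "fy", "cx", "cy" (pixels), "R" (3x3) and "t" (3): a world point X has camera coordinates R X + t. Camera axes: x right, y down, z forward; pixel columns grow to the right and rows downward; lengths in m; the calibration is good to about 2 mm. A picture is of the moment at which its call begins: read the wrist's pose just before it. camera_info takes no time and is no camera call; for the wrist camera it gives the pose at the moment of the call.
- workorder.hand_in(): hands the job in; it is judged then, once.
The state is a dict: "time_s": time; "joints": joint angles; "joint_vel": joint speeds; "tau": joint torques, N m; "tcp_pos": TCP position; "orientation": TCP orientation; "contact_force": force on the tool from outside, world axes, zero at the start; "moment": the same for the moment, N m; "width": opening from 0.0 (shut) to 1.0 (fully open); "grasp_force": force on a finger pad.
Only numpy, scipy, OpenCV 4.12 (cv2) and the standard library are available. Lean on these libraries where they do the work, as an engineer would, in place of code of your own. Each camera call takes 0.05 s, during which the arm holds its last target. There are 200 camera calls.

## Working session

There is one attempt and no reset: what is moved stays moved. The work goes in short steps, Python scripts to look and compute and a shell command to move; the robot and the scene stay as the last step left them, time stands still between calls to the robot, and variables do not carry over. Pictures are saved under pics/ and viewed, at most 14 in all, crops included, and the job is handed in when it is done.

```bash
ls; mkdir -p pics
python3 - <<'E'
from station import telemetry, eyes
import cv2
s=telemetry.sense(); print(s)
for n in ["top","side"]:
    im=eyes.capture(n); cv2.imwrite(f"pics/{n}0.png",im[:,:,::-1])
    print(n,eyes.camera_info(n))
print(eyes.camera_info("wrist"))
E
```

```text
pics
{'time_s': 0.0, 'joints': array([-1.32279540e+00,  1.16493174e-01,  1.44224736e+00,  2.97746862e-06,
        1.58401398e+00, -3.78376314e-02]), 'joint_vel': array([-0.00037747,  0.0019392 ,  0.00017035, -0.00063366, -0.00017629,
        0.00040235]), 'tau': array([ 2.10814207e-03, -7.21272469e+01, -6.22618747e+01,  7.80936750e-02,
        2.38403538e-02, -1.09117864e-04]), 'tcp_pos': array([ 0.19029521, -0.64763529,  0.40401133]), 'orientation': array([-3.14043173e+00, -4.69267817e-05,  2.85838569e-01]), 'contact_force': array([ 0.54839018, -0.53025177, -0.28541647]), 'moment': array([-0.0250214 , -0.03487417, -0.01968922]), 'grasp_force': 0.0, 'width': 0.9978738201264219}
top {'fx': 440.9675278622387, 'fy': 440.9675278622387, 'cx': 262.8924130342864, 'cy': 196.02713217914834, 'R': array([[ 0.00568171, -0.99976325, -0.02100394],
       [-0.98584828, -0.00208097, -0.16762707],
       [ 0.16754367,  0.0216591 , -0.98562671]]), 't': array([-0.06423373,  0.56324548,  1.2545085 ])}
side {'fx': 465.9011238858553, 'fy': 465.9011238858553, 'cx': 258.3860774794908, 'cy': 195.2900608153714, 'R': array([[-0.86590672, -0.50017168, -0.00581774],
       [-0.29403265,  0.51837516, -0.80301432],
       [ 0.4046608 , -0.69362489, -0.59593133]]), 't': array([0.42952106, 0.33694211, 1.16937326])}
{'fx': 342.8081662892264, 'fy': 342.8081662892264, 'cx': 257.0012013311847, 'cy': 190.54069577917727, 'R': array([[ 2.80411976e-01, -9.59879394e-01, -8.20340561e-04],
       [-9.28075262e-01, -2.71338930e-01,  2.55051942e-01],
       [-2.45041694e-01, -7.07582814e-02, -9.66927005e-01]]), 't': array([-0.67270873, -0.02883529,  0.38951704])}
```

View pics/top0.png

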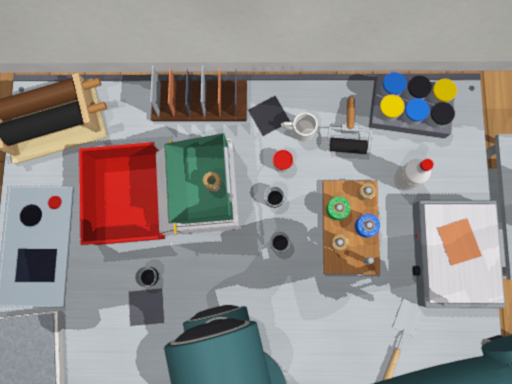

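View pics/side0.png

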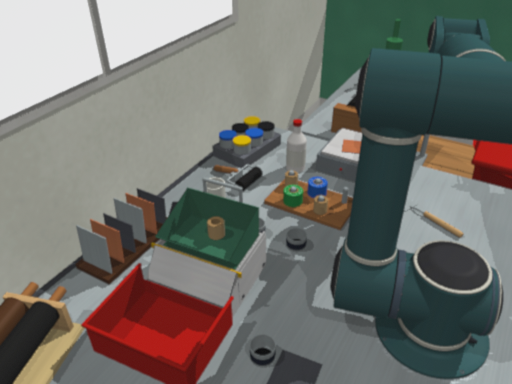

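The top view shows the crate at about (120,193), the pan at (200,180) and the station tipping left, towards world +y. Brown cores are on posts at (368,190) and (340,242), and one post at (370,260) is bare. The empty tins are at (275,197), (280,242) and (148,277), and the lidded tin is at (283,160). I'll zoom in for the measurements.

```bash
cat > h.py <<'E'
import numpy as np, cv2
from scipy.spatial.transform import Rotation as Ro
from station import telemetry, eyes
def ray(c,u,v):
    d=c["R"].T@np.array([(u-c["cx"])/c["fx"],(v-c["cy"])/c["fy"],1]); return -c["R"].T@c["t"],d
def onplane(c,u,v,z):
    o,d=ray(c,u,v); return o+d*(z-o[2])/d[2]
def proj(c,X):
    p=c["R"]@np.array(X)+c["t"]; return np.array([c["fx"]*p[0]/p[2]+c["cx"],c["fy"]*p[1]/p[2]+c["cy"]])
def tool():
    s=telemetry.sense(); return np.array(s["tcp_pos"]),Ro.from_euler("xyz",s["orientation"]).as_matrix(),s
def delta(goal_grasp,Rg=None,L=0.167):
    "shift (tool axes) and rotvec to bring grasp point to goal with orientation Rg"
    p,R,s=tool(); Rg=R if Rg is None else Rg
    tcp=np.array(goal_grasp)-Rg[:,2]*L
    return np.round(Ro.from_matrix(R.T@Rg).as_rotvec(),3),np.round(R.T@(tcp-p),4)
def down(yaw):  # tool z down, tool y axis at direction yaw(world) 
    y=np.array([np.cos(yaw),np.sin(yaw),0]); z=np.array([0,0,-1.]); return np.stack([np.cross(y,z),y,z],1)
E
python3 - <<'E'
import cv2
from h import *
im=cv2.imread("pics/top0.png")[125:295,138:398]
cv2.imwrite("pics/top0z.png",cv2.resize(im,None,fx=3,fy=3,interpolation=cv2.INTER_CUBIC))
c=eyes.camera_info("top")
for n,u,v,z in [("tinA",275,197,.045),("tinB",280,242,.045),("tinC",148,277,.045),("lid",283,160,.045),("core1",368,190,.068),("core2",340,242,.068)]: print(n,onplane(c,u,v,z).round(3))
E
```

```text
tinA [ 0.561 -0.098  0.045]
tinB [ 0.429 -0.112  0.045]
tinC [0.326 0.268 0.045]
lid [ 0.673 -0.122  0.045]
core1 [ 0.578 -0.367  0.068]
core2 [ 0.428 -0.282  0.068]
```

View pics/top0z.png

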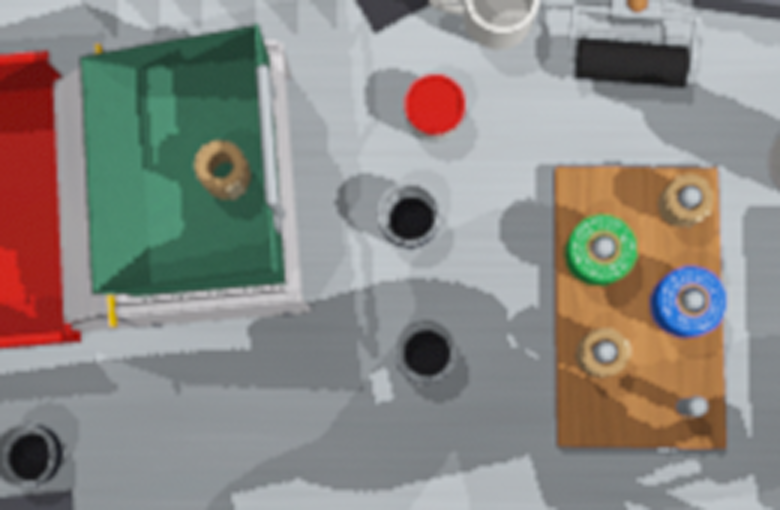

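Run:
```python
from h import *
c=eyes.camera_info("top")
P=lambda u,v,z:onplane(c,138+(u+.5)/3-.5,125+(v+.5)/3-.5,z)
for n,u,v,z in [("tinA",411,216,.045),("tinB",427,352,.045),("tinC",33,455,.045),("lid",434,104,.045),
 ("postcore1",690,197,.076),("postG",605,247,.076),("postB",693,300,.076),("postcore2",606,351,.076),("bare",692,405,.076),
 ("bar1",99,47,.130),("bar2",112,310,.130),("h1",263,67,.255),("h2",280,205,.255),("panrearL",258,28,.215),("panrearR",285,287,.215),("frontL",80,58,.167),("frontR",92,293,.167),("core4",220,168,.16)]: print(n,P(u,v,z).round(4))
a,b=P(99,47,.13),P(112,310,.13); d=b-a; print("tip yaw deg",np.degrees(np.arctan2(d[1],d[0]))+270, "len",np.linalg.norm(d),(a+b)/2)
h1,h2=P(263,67,.255),P(280,205,.255);d=h2-h1; print(np.degrees(np.arctan2(d[1],d[0])),np.linalg.norm(d),(h1+h2)/2)
p,R,s=tool(); print(R)
for n,x,y in [("tinB",.43,-.112)]:
  for yaw in (0,90,-90,180): print(yaw,delta([x,y,.2],down(np.radians(yaw))))
```

```text
tinA [ 0.562  -0.0968  0.045 ]
tinB [ 0.4286 -0.1124  0.045 ]
tinC [0.3283 0.266  0.045 ]
lid [ 0.6754 -0.1196  0.045 ]
postcore1 [ 0.5758 -0.364   0.076 ]
postG [ 0.5272 -0.2816  0.076 ]
postB [ 0.4767 -0.3634  0.076 ]
postcore2 [ 0.4283 -0.2803  0.076 ]
bare [ 0.3783 -0.3591  0.076 ]
bar1 [0.7089 0.1984 0.13  ]
bar2 [0.4601 0.1763 0.13  ]
h1 [0.6535 0.029  0.255 ]
h2 [0.5356 0.0125 0.255 ]
panrearL [0.7003 0.0385 0.215 ]
panrearR [0.472  0.0108 0.215 ]
frontL [0.6873 0.2065 0.167 ]
frontR [0.4716 0.1865 0.167 ]
core4 [0.5862 0.0766 0.16  ]
tip yaw deg 95.07610050375752 len 0.24979327636878385 [0.58446951 0.18737314 0.13      ]
-172.06483903358836 0.11904576189278998 [0.5945109  0.02073581 0.255     ]
[[ 9.59423267e-01  2.81969766e-01 -2.15568814e-04]
 [ 2.81969841e-01 -9.59422775e-01  9.73926648e-04]
 [ 6.77962398e-05 -9.95191790e-04 -9.99999502e-01]]
0 (array([-1.000e-03, -1.000e-03, -1.285e+00]), array([ 0.381 , -0.4463,  0.0376]))
90 (array([-0.000e+00, -1.000e-03, -2.856e+00]), array([ 0.381 , -0.4463,  0.0376]))
-90 (array([-0.001,  0.   ,  0.286]), array([ 0.381 , -0.4463,  0.0376]))
180 (array([-1.000e-03,  1.000e-03,  1.857e+00]), array([ 0.381 , -0.4463,  0.0376]))
```

Run:
```python
from h import *
print(delta([.4283,-.279,.15],down(0)))
```

```text
(array([-1.000e-03, -1.000e-03, -1.285e+00]), array([ 0.3323, -0.2865,  0.0874]))
```

```bash
python3 -m pendant '[[0,0,-1.285,0.332,-0.2865,0.087,0.07],[0,0,-1.285,0.332,-0.2865,0.087,0.07],[0,0,-1.285,0.332,-0.2865,0.087,0.07],[0,0,-1.285,0.332,-0.2865,0.087,0.07],[0,0,-1.285,0.332,-0.2865,0.087,0.07],[0,0,-1.285,0.332,-0.2865,0.087,0.07],[0,0,-1.285,0.332,-0.2865,0.087,0.07],[0,0,-1.285,0.332,-0.2865,0.087,0.07],[0,0,-1.285,0.332,-0.2865,0.087,0.07],[0,0,-1.285,0.332,-0.2865,0.087,0.07],[0,0,-1.285,0.332,-0.2865,0.087,0.07],[0,0,-1.285,0.332,-0.2865,0.087,0.07],[0,0,-1.285,0.332,-0.2865,0.087,0.07],[0,0,-1.285,0.332,-0.2865,0.087,0.07]]' 15
python3 - <<'E'
from h import *
p,R,s=tool(); print(p,R.round(3),s["joints"].round(3))
c=eyes.camera_info("wrist"); im=eyes.capture("wrist"); cv2.imwrite("pics/w1.png",im[:,:,::-1])
print(proj(c,[.4283,-.279,.076]), delta([.4283,-.279,.056],down(0)))
E
```

```text
time_s: 1.85
tcp_pos: [0.428, -0.2793, 0.3177]
orientation: [-3.142, -0.0, 1.571]
contact_force: [1.5, 0.4, 0.3]
width: 0.751
grasp_force: 0.0
[ 0.42799275 -0.2792564   0.31772431] [[ 0.  1. -0.]
 [ 1. -0.  0.]
 [ 0. -0. -1.]] [-0.628 -0.211  1.898 -0.     1.454 -0.628]
[258.47052623 209.96764205] (array([-0.,  0., -0.]), array([0.0002, 0.0003, 0.0948]))
```

View pics/w1.png

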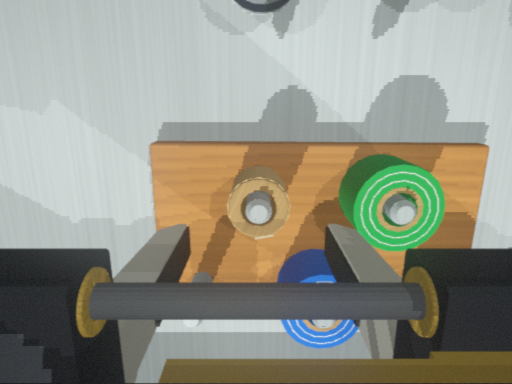

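The wrist view shows core2's post tip at (259,208), within 2 px of the prediction (258,210). I'll grasp and lift.

```bash
python3 -m pendant '[[0,0,0,0,0,0.05,0.07],[0,0,0,0,0,0.094,0.07],[0,0,0,0,0,0.094,0.07],[0,0,0,0,0,0.094,0.03],[0,0,0,0,0,0.094,0.03],[0,0,0,0,0,0.094,0.03],[0,0,0,0,0,0.094,0.03],[0,0,0,0,0,0.094,0.03],[0,0,0,0,0,0.06,0.03],[0,0,0,0,0,0.01,0.03],[0,0,0,0,0,-0.05,0.03],[0,0,0,0,0,-0.11,0.03],[0,0,0,0,0,-0.18,0.03],[0,0,0,0,0,-0.18,0.03],[0,0,0,0,0,-0.18,0.03]]' 15
python3 - <<'E'
from h import *
print(delta([.522,.052,.33],down(np.radians(5))),delta([.522,.052,.21]))
E
```

```text
time_s: 3.78
tcp_pos: [0.428, -0.2791, 0.4977]
orientation: [3.141, 0.0, 1.571]
contact_force: [0.0, -0.3, -1.1]
width: 0.468
grasp_force: 15.6
(array([ 0.   ,  0.   , -0.087]), array([0.3311, 0.094 , 0.0006])) (array([0., 0., 0.]), array([0.3312, 0.0939, 0.1206]))
```

```bash
python3 -m pendant '[[0,0,0,0.05,0.015,0,0.03],[0,0,0,0.11,0.032,0,0.03],[0,0,0,0.17,0.05,0,0.03],[0,0,-0.087,0.23,0.07,0,0.03],[0,0,-0.087,0.29,0.09,0,0.03],[0,0,-0.087,0.331,0.104,0,0.03],[0,0,-0.087,0.331,0.104,0,0.03],[0,0,-0.087,0.331,0.104,0.05,0.03],[0,0,-0.087,0.331,0.104,0.1,0.03],[0,0,-0.087,0.331,0.104,0.118,0.03],[0,0,-0.087,0.331,0.104,0.118,0.03],[0,0,-0.087,0.331,0.104,0.118,0.056],[0,0,-0.087,0.331,0.104,0.118,0.056],[0,0,-0.087,0.331,0.104,0.118,0.056],[0,0,-0.087,0.331,0.104,0.06,0.056],[0,0,-0.087,0.331,0.104,0,0.056],[0,0,-0.087,0.331,0.104,-0.02,0.056],[0,0,-0.087,0.331,0.104,-0.02,0.056]]' 15
python3 - <<'E'
from h import *
im=eyes.capture("wrist"); cv2.imwrite("pics/w2.png",im[:,:,::-1])
print(delta([.576,-.365,.16],down(0)))
E
```

```text
time_s: 6.02
tcp_pos: [0.532, 0.0519, 0.5186]
orientation: [3.14, 0.0, 1.658]
contact_force: [-0.7, 0.6, -0.6]
width: 0.604
grasp_force: 0.0
(array([-0.001,  0.   ,  0.087]), array([-0.4191,  0.0075,  0.1898]))
```

View pics/w2.png

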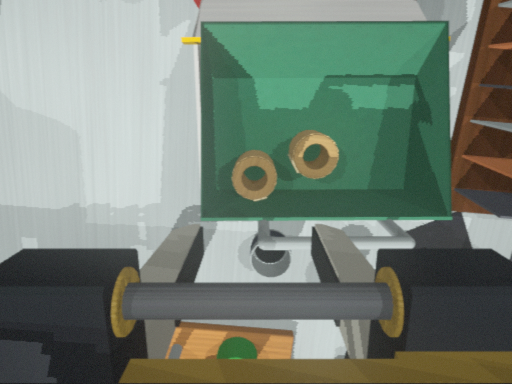

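The pan view shows core2 standing at (254,175), core4 at (314,155) and the handle at (340,242). Next is core1.

```bash
python3 -m pendant '[[0,0,0,-0.06,0,0,0.06],[0,0,0.087,-0.12,0.001,0,0.065],[0,0,0.087,-0.18,0.002,0.03,0.07],[0,0,0.087,-0.24,0.003,0.07,0.07],[0,0,0.087,-0.30,0.005,0.11,0.07],[0,0,0.087,-0.36,0.006,0.15,0.07],[0,0,0.087,-0.419,0.0075,0.19,0.07],[0,0,0.087,-0.419,0.0075,0.19,0.07],[0,0,0.087,-0.419,0.0075,0.19,0.07],[0,0,0.087,-0.419,0.0075,0.24,0.07],[0,0,0.087,-0.419,0.0075,0.293,0.07],[0,0,0.087,-0.419,0.0075,0.293,0.07],[0,0,0.087,-0.419,0.0075,0.293,0.03],[0,0,0.087,-0.419,0.0075,0.293,0.03],[0,0,0.087,-0.419,0.0075,0.293,0.03],[0,0,0.087,-0.419,0.0075,0.293,0.03],[0,0,0.087,-0.419,0.0075,0.24,0.03],[0,0,0.087,-0.419,0.0075,0.18,0.03],[0,0,0.087,-0.419,0.0075,0.12,0.03],[0,0,0.087,-0.419,0.0075,0.06,0.03]]' 15
python3 - <<'E'
from h import *
print(tool()[2]["contact_force"],delta([.649,.063,.33],down(np.radians(5))))
E
```

```text
time_s: 8.57
tcp_pos: [0.5755, -0.3646, 0.4604]
orientation: [3.141, 0.0, 1.571]
contact_force: [-0.0, -0.8, -0.3]
width: 0.461
grasp_force: 15.0
[-1.10342348e-04 -7.57560265e-01 -2.53066954e-01] (array([ 0.001,  0.   , -0.087]), array([ 0.4276,  0.0735, -0.0368]))
```

```bash
python3 -m pendant '[[0,0,0,0,0,-0.037,0.03],[0,0,0,0.06,0.01,-0.037,0.03],[0,0,0,0.12,0.02,-0.037,0.03],[0,0,0,0.18,0.03,-0.037,0.03],[0,0,-0.087,0.24,0.04,-0.037,0.03],[0,0,-0.087,0.30,0.05,-0.037,0.03],[0,0,-0.087,0.36,0.06,-0.037,0.03],[0,0,-0.087,0.42,0.07,-0.037,0.03],[0,0,-0.087,0.428,0.07,-0.037,0.03],[0,0,-0.087,0.428,0.07,0.02,0.03],[0,0,-0.087,0.428,0.07,0.08,0.03],[0,0,-0.087,0.428,0.07,0.08,0.03],[0,0,-0.087,0.428,0.07,0.08,0.056],[0,0,-0.087,0.428,0.07,0.08,0.056],[0,0,-0.087,0.428,0.07,0.08,0.056],[0,0,-0.087,0.428,0.07,0.02,0.056],[0,0,-0.087,0.428,0.07,-0.037,0.056],[0,0,-0.087,0.428,0.07,-0.057,0.056],[0,0,-0.087,0.40,0.05,-0.057,0.07],[0,0,-0.087,0.34,0,-0.057,0.08]]' 15
python3 - <<'E'
from h import *
im=eyes.capture("top"); c=eyes.camera_info("top"); cv2.imwrite("pics/t2.png",cv2.resize(im[125:305,138:398,::-1],None,fx=3,fy=3,interpolation=cv2.INTER_CUBIC))
m=(im.max(2)<45).astype(np.uint8)
n,l,st,ce=cv2.connectedComponentsWithStats(m)
for i in range(1,n):
    if 60<st[i,4]<400: print(st[i],onplane(c,*ce[i],.03).round(3))
print(tool()[0])
E
```

```text
time_s: 11.08
tcp_pos: [0.5859, -0.013, 0.514]
orientation: [-3.141, -0.0, 1.66]
contact_force: [0.7, -1.2, 0.5]
width: 0.767
grasp_force: 0.0
[408  76  23  21 372] [ 0.911 -0.544  0.03 ]
[331 138  36  16 234] [ 0.72 -0.32  0.03]
[230 175  14   8  62] [0.619 0.012 0.03 ]
[268 191  14  13 142] [ 0.563 -0.097  0.03 ]
[ 21 205  20  21 327] [0.507 0.636 0.03 ]
[273 236  14  14 157] [ 0.428 -0.112  0.03 ]
[142 270  12  15 136] [0.327 0.274 0.03 ]
[ 0.58207547 -0.01716555  0.5151637 ]
```

View pics/t2.png

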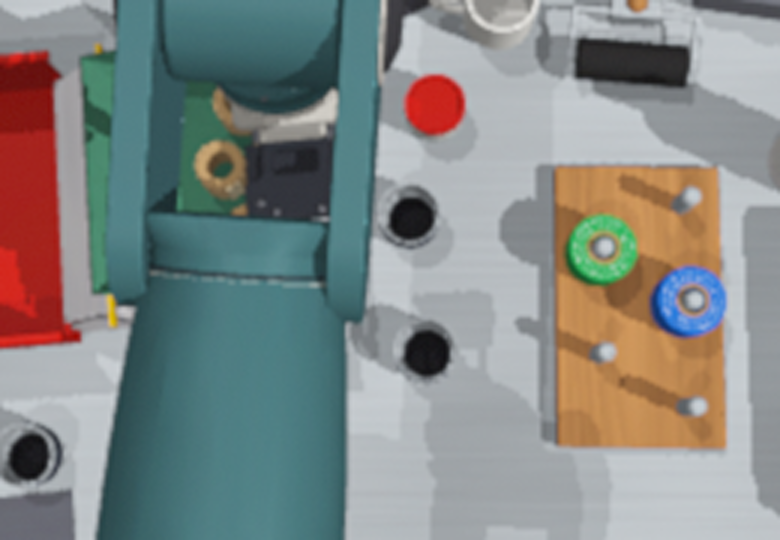

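Run:
```python
from h import *
print(delta([.5625,-.098,.16],down(0)),delta([.561,-.097,.026],down(0)))
```

```text
(array([-0.001,  0.002,  0.086]), array([-0.0785, -0.0263,  0.1883])) (array([-0.001,  0.002,  0.086]), array([-0.0772, -0.0276,  0.3223]))
```

```bash
python3 -m pendant '[[0,0,0.087,-0.06,-0.026,0,0.093],[0,0,0.087,-0.078,-0.026,0.06,0.093],[0,0,0.087,-0.078,-0.026,0.12,0.093],[0,0,0.087,-0.078,-0.026,0.18,0.093],[0,0,0.087,-0.078,-0.026,0.188,0.093],[0,0,0.087,-0.078,-0.026,0.188,0.093],[0,0,0.087,-0.078,-0.026,0.188,0.093]]' 15
python3 - <<'E'
from h import *
print(delta([.5625,-.098,.026],down(0)))
E
```

```text
time_s: 12.0
tcp_pos: [0.5673, -0.0929, 0.3297]
orientation: [3.138, 0.001, 1.571]
contact_force: [-0.1, 0.8, -0.3]
width: 0.998
grasp_force: 0.0
(array([0.004, 0.001, 0.   ]), array([-0.005 , -0.0053,  0.1367]))
```

```bash
python3 -m pendant '[[0,0,0,-0.005,-0.005,0.06,0.093],[0,0,0,-0.005,-0.005,0.12,0.093],[0,0,0,-0.005,-0.005,0.136,0.093],[0,0,0,-0.005,-0.005,0.136,0.093],[0,0,0,-0.005,-0.005,0.136,0.045],[0,0,0,-0.005,-0.005,0.136,0.045],[0,0,0,-0.005,-0.005,0.136,0.045],[0,0,0,-0.005,-0.005,0.136,0.045],[0,0,0,-0.005,-0.005,0.136,0.045],[0,0,0,-0.005,-0.005,0.08,0.045],[0,0,0,-0.02,-0.005,0.02,0.045],[0,0,0,-0.03,-0.005,-0.04,0.045],[0,0,0,-0.03,-0.005,-0.10,0.045],[0,0,0,-0.03,-0.005,-0.17,0.045],[0,0,0,-0.03,-0.005,-0.17,0.045],[0,0,0,-0.03,-0.005,-0.17,0.045]]' 12
python3 - <<'E'
from h import *
print(tool()[2]["contact_force"],delta([.537,.1105,.33],down(np.radians(5))))
E
```

```text
time_s: 14.0
tcp_pos: [0.5618, -0.1229, 0.4962]
orientation: [-3.141, -0.0, 1.571]
contact_force: [-0.9, -1.1, -1.5]
width: 0.635
grasp_force: 12.0
[-0.90790463 -1.11073865 -1.52488038] (array([-0.   , -0.   , -0.087]), array([ 0.2334, -0.0248, -0.0008]))
```

```bash
python3 -m pendant '[[0,0,0,0.06,-0.006,0,0.045],[0,0,-0.087,0.12,-0.012,0,0.045],[0,0,-0.087,0.18,-0.018,0,0.045],[0,0,-0.087,0.233,-0.025,0,0.045],[0,0,-0.087,0.233,-0.025,0,0.045],[0,0,-0.087,0.233,-0.025,0.05,0.045],[0,0,-0.087,0.233,-0.025,0.10,0.045],[0,0,-0.087,0.233,-0.025,0.15,0.045],[0,0,-0.087,0.233,-0.025,0.172,0.045],[0,0,-0.087,0.233,-0.025,0.172,0.045],[0,0,-0.087,0.233,-0.025,0.172,0.067],[0,0,-0.087,0.233,-0.025,0.172,0.067],[0,0,-0.087,0.233,-0.025,0.172,0.067],[0,0,-0.087,0.233,-0.025,0.12,0.067],[0,0,-0.087,0.233,-0.025,0.06,0.067],[0,0,-0.087,0.233,-0.025,0,0.067],[0,0,0,0.18,-0.05,-0.02,0.093],[0,0,0,0.12,-0.08,-0.02,0.093],[0,0,0,0.06,-0.11,-0.02,0.093],[0,0,0,0.01,-0.135,0,0.093]]' 12
python3 - <<'E'
from h import *
print(delta([.4285,-.112,.16],down(0)))
im=eyes.capture("top"); c=eyes.camera_info("top")
m=(im.max(2)<45).astype(np.uint8)
n,l,st,ce=cv2.connectedComponentsWithStats(m)
for i in range(1,n):
    if 60<st[i,4]<400: print(st[i],onplane(c,*ce[i],.03).round(3))
E
```

```text
time_s: 16.5
tcp_pos: [0.4277, -0.1094, 0.4999]
orientation: [3.139, 0.001, 1.571]
contact_force: [1.2, -0.3, -0.5]
width: 0.995
grasp_force: 0.0
(array([0.003, 0.001, 0.001]), array([-0.0024,  0.0003,  0.1729]))
[408  76  23  21 370] [ 0.911 -0.544  0.03 ]
[193 193  14  15 151] [0.556 0.129 0.03 ]
[ 21 205  20  20 315] [0.507 0.636 0.03 ]
[142 270  12  15 137] [0.327 0.274 0.03 ]
```

Run:
```python
from h import *
c=eyes.camera_info("wrist"); im=eyes.capture("wrist"); cv2.imwrite("pics/w3.png",im[:,:,::-1])
print(proj(c,[.4285,-.112,.03]))
m=(im.max(2)<45).astype(np.uint8)
n,l,st,ce=cv2.connectedComponentsWithStats(m[:245])
for i in range(1,n):
    if 200<st[i,4]: print(st[i],onplane(c,*ce[i],.03).round(3))
```

```text
[260.03193496 154.92131012]
```

View pics/w3.png

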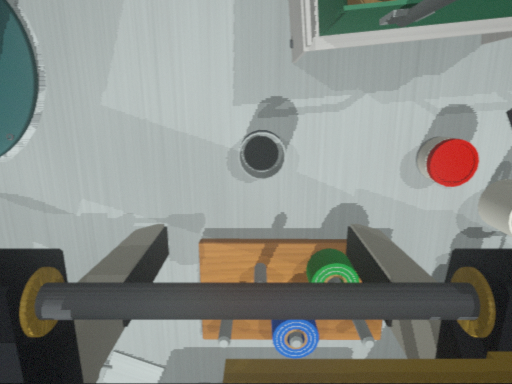

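The wrist view shows tin B still in place at (262,154), and its predicted position was (260,155). I'll grasp it.

```bash
python3 -m pendant '[[0,0,0,-0.002,0.002,0.06,0.093],[0,0,0,-0.002,0.002,0.12,0.093],[0,0,0,-0.002,0.002,0.18,0.093],[0,0,0,-0.002,0.002,0.24,0.093],[0,0,0,-0.002,0.002,0.29,0.093],[0,0,0,-0.002,0.002,0.307,0.093],[0,0,0,-0.002,0.002,0.307,0.093],[0,0,0,-0.002,0.002,0.307,0.045],[0,0,0,-0.002,0.002,0.307,0.045],[0,0,0,-0.002,0.002,0.307,0.045],[0,0,0,-0.002,0.002,0.307,0.045],[0,0,0,-0.002,0.002,0.25,0.045],[0,0,0,-0.002,0.002,0.19,0.045],[0,0,0,-0.002,0.002,0.13,0.045],[0,0,0,-0.002,0.002,0.07,0.045],[0,0,0,-0.002,0.002,0.01,0.045],[0,0,0,-0.002,0.002,0,0.045],[0,0,0,-0.002,0.002,0,0.045]]' 12
python3 - <<'E'
from h import *
print(tool()[2]["contact_force"],delta([.634,.119,.33],down(np.radians(5))))
E
```

```text
time_s: 18.85
tcp_pos: [0.4312, -0.1102, 0.498]
orientation: [3.142, 0.0, 1.571]
contact_force: [0.8, -0.3, -0.9]
width: 0.634
grasp_force: 12.0
[ 0.82638103 -0.29906574 -0.9186152 ] (array([ 0.   ,  0.   , -0.087]), array([0.2292, 0.2028, 0.001 ]))
```

```bash
python3 -m pendant '[[0,0,0,0.04,0.04,0,0.045],[0,0,-0.087,0.08,0.08,0,0.045],[0,0,-0.087,0.12,0.12,0,0.045],[0,0,-0.087,0.16,0.16,0,0.045],[0,0,-0.087,0.20,0.19,0,0.045],[0,0,-0.087,0.229,0.203,0,0.045],[0,0,-0.087,0.229,0.203,0,0.045],[0,0,-0.087,0.229,0.203,0.05,0.045],[0,0,-0.087,0.229,0.203,0.10,0.045],[0,0,-0.087,0.229,0.203,0.15,0.045],[0,0,-0.087,0.229,0.203,0.172,0.045],[0,0,-0.087,0.229,0.203,0.172,0.045],[0,0,-0.087,0.229,0.203,0.172,0.067],[0,0,-0.087,0.229,0.203,0.172,0.067],[0,0,-0.087,0.229,0.203,0.172,0.067],[0,0,-0.087,0.229,0.203,0.12,0.067],[0,0,-0.087,0.229,0.203,0.06,0.067],[0,0,-0.087,0.229,0.203,0,0.067],[0,0,-0.087,0.20,0.16,-0.03,0.067],[0,0,-0.087,0.15,0.12,-0.03,0.067]]' 12
python3 - <<'E'
from h import *
c=eyes.camera_info("wrist"); im=eyes.capture("wrist"); cv2.imwrite("pics/w4.png",im[:,:,::-1])
print(tool()[0],delta([.328,.268,.33],down(np.radians(-40))),delta([.328,.268,.33],down(np.radians(50))))
E
```

```text
time_s: 21.35
tcp_pos: [0.5507, 0.0411, 0.5315]
orientation: [3.137, 0.0, 1.66]
contact_force: [0.8, -1.3, 0.4]
width: 0.718
grasp_force: 0.0
[0.54743137 0.03698994 0.53131338] (array([0.004, 0.001, 0.785]), array([ 0.2492, -0.1987,  0.0332])) (array([ 0.002,  0.003, -0.786]), array([ 0.2492, -0.1987,  0.0332]))
```

View pics/w4.png

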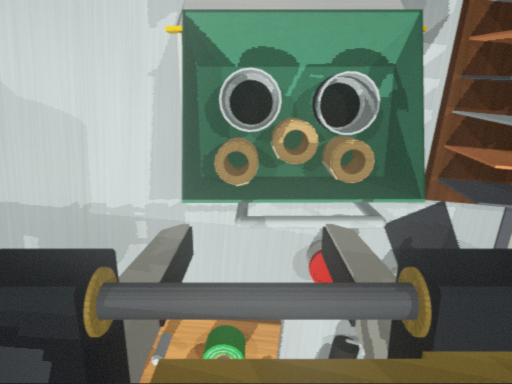

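All five pieces stand in the pan: tins at (250,100) and (347,103), cores at (237,162), (295,142) and (350,160). I'll go to tin C at about (.328,.268).

```bash
python3 -m pendant '[[0,0,0.17,0.03,-0.025,0,0.093],[0,0,0.34,0.07,-0.05,0,0.093],[0,0,0.52,0.11,-0.08,0,0.093],[0,0,0.7,0.15,-0.11,0,0.093],[0,0,0.87,0.19,-0.14,0,0.093],[0,0,1.04,0.22,-0.17,0,0.093],[0,0,1.22,0.249,-0.199,0,0.093],[0,0,1.396,0.249,-0.199,0,0.093],[0,0,1.396,0.249,-0.199,0.04,0.093],[0,0,1.396,0.249,-0.199,0.06,0.093],[0,0,1.396,0.249,-0.199,0.06,0.093],[0,0,1.396,0.249,-0.199,0.06,0.093]]' 12
python3 - <<'E'
from h import *
c=eyes.camera_info("wrist"); im=eyes.capture("wrist"); cv2.imwrite("pics/w5.png",im[:,:,::-1])
p,R,s=tool(); print(s["joints"].round(2),R.round(2))
print(proj(c,[.328,.268,.045]),proj(c,[.328,.268,.0]),delta([.328,.268,.026]))
E
```

```text
time_s: 22.9
tcp_pos: [0.3323, 0.2717, 0.4697]
orientation: [-3.141, -0.001, 0.262]
contact_force: [0.6, 0.1, 0.3]
width: 1.002
grasp_force: 0.0
[ 0.63 -0.44  1.83  0.    1.75  1.94] [[ 0.97  0.26  0.  ]
 [ 0.26 -0.97  0.  ]
 [ 0.   -0.   -1.  ]]
[260.83625722 165.83747935] [260.47705261 159.57327397] (array([0., 0., 0.]), array([-0.0058,  0.0028,  0.2768]))
```

View pics/w5.png

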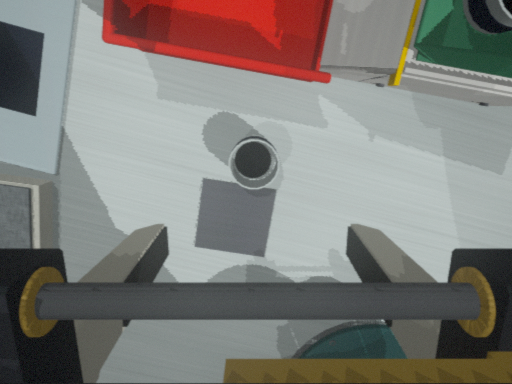

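Run:
```python
from h import *
c=eyes.camera_info("wrist"); X=onplane(c,253,162.5,.045); print(X, delta([X[0],X[1],.026]))
```

```text
[0.32958362 0.27816433 0.045     ] (array([0., 0., 0.]), array([-0.0016, -0.0066,  0.2768]))
```

```bash
python3 -m pendant '[[0,0,0,-0.002,-0.0055,0.06,0.093],[0,0,0,-0.002,-0.0055,0.12,0.093],[0,0,0,-0.002,-0.0055,0.18,0.093],[0,0,0,-0.002,-0.0055,0.23,0.093],[0,0,0,-0.002,-0.0055,0.265,0.093],[0,0,0,-0.002,-0.0055,0.277,0.093],[0,0,0,-0.002,-0.0055,0.277,0.093],[0,0,0,-0.002,-0.0055,0.277,0.045],[0,0,0,-0.002,-0.0055,0.277,0.045],[0,0,0,-0.002,-0.0055,0.277,0.045],[0,0,0,-0.002,-0.0055,0.277,0.045],[0,0,0,-0.002,-0.0055,0.22,0.045],[0,0,0,-0.002,-0.0055,0.16,0.045],[0,0,0,-0.002,-0.0055,0.10,0.045],[0,0,0,-0.002,-0.0055,0.04,0.045],[0,0,0,-0.002,-0.0055,-0.02,0.045],[0,0,0,-0.002,-0.0055,-0.03,0.045],[0,0,0,-0.002,-0.0055,-0.03,0.045]]' 12
python3 - <<'E'
from h import *
print(tool()[2]["contact_force"],delta([.585,.115,.33],down(np.radians(5))))
E
```

```text
time_s: 25.2
tcp_pos: [0.3289, 0.2767, 0.498]
orientation: [-3.142, 0.0, 0.262]
contact_force: [-0.2, -0.6, -0.5]
width: 0.634
grasp_force: 12.0
[-0.22733894 -0.61334664 -0.53028145] (array([-0.   , -0.   , -1.396]), array([0.2055, 0.2225, 0.001 ]))
```

```bash
python3 -m pendant '[[0,0,-0.17,0.03,0.03,0,0.045],[0,0,-0.34,0.06,0.06,0,0.045],[0,0,-0.52,0.09,0.10,0,0.045],[0,0,-0.7,0.12,0.14,0,0.045],[0,0,-0.87,0.15,0.17,0,0.045],[0,0,-1.04,0.18,0.20,0,0.045],[0,0,-1.22,0.203,0.232,0,0.045],[0,0,-1.396,0.203,0.232,0,0.045],[0,0,-1.396,0.203,0.232,0,0.045],[0,0,-1.396,0.203,0.232,0.05,0.045],[0,0,-1.396,0.203,0.232,0.10,0.045],[0,0,-1.396,0.203,0.232,0.138,0.045],[0,0,-1.396,0.203,0.232,0.138,0.045],[0,0,-1.396,0.203,0.232,0.138,0.066],[0,0,-1.396,0.203,0.232,0.138,0.075],[0,0,-1.396,0.203,0.232,0.138,0.075],[0,0,-1.396,0.203,0.232,0.08,0.075],[0,0,-1.396,0.203,0.232,0.02,0.075],[0,0,-1.396,0.203,0.232,-0.02,0.075],[0,0,-1.396,0.203,0.232,-0.02,0.075]]' 12
python3 - <<'E'
from h import *
print(tool()[0],tool()[2]["contact_force"],delta([.594,-.03,.36],down(np.radians(5))))
E
```

```text
time_s: 27.7
tcp_pos: [0.5846, 0.105, 0.5225]
orientation: [3.136, -0.0, 1.657]
contact_force: [0.2, -0.3, -0.3]
width: 0.805
grasp_force: 0.0
[0.58456757 0.10498241 0.52249834] [ 0.17935233 -0.33750508 -0.3052908 ] (array([ 0.006, -0.   , -0.001]), array([-0.1353, -0.0023, -0.0045]))
```

```bash
python3 -m pendant '[[0,0,0,-0.05,0,-0.01,0.05],[0,0,0,-0.10,0,-0.02,0.05],[0,0,0,-0.13,0,-0.02,0.05],[0,0,0,-0.13,0,-0.02,0.05],[0,0,0,-0.13,0,-0.02,0.05]]' 12
python3 - <<'E'
from h import *
c=eyes.camera_info("wrist"); im=eyes.capture("wrist"); cv2.imwrite("pics/w6.png",im[:,:,::-1])
np.save("w6.npy",c,allow_pickle=True)
print(tool()[0])
E
```

```text
time_s: 28.32
tcp_pos: [0.5963, -0.024, 0.5378]
orientation: [-3.141, -0.0, 1.658]
contact_force: [0.0, 0.1, -0.1]
width: 0.537
grasp_force: 0.0
[ 0.59632928 -0.02369102  0.53792032]
```

View pics/w6.png

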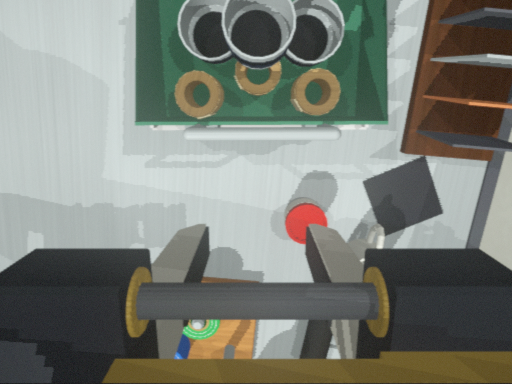

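All six scrap pieces are in the pan, with tin C resting on top in the middle. The handle runs from (185,133) to (340,133).

Run:
```python
from h import *
c=np.load("w6.npy",allow_pickle=True).item()
a,b=onplane(c,185,133,.255),onplane(c,341,132.5,.255); m=(a+b)/2; d=b-a
print(a,b,m,np.degrees(np.arctan2(d[1],d[0])),np.linalg.norm(d))
yaw=np.radians(-85)
print(delta([m[0],m[1],.33],down(yaw)))
```

```text
[0.53714426 0.01935528 0.255     ] [0.65478635 0.02980117 0.255     ] [0.5959653  0.02457823 0.255     ] 5.074203304280262 0.11810494011137293
(array([-1.000e-03,  0.000e+00,  1.571e+00]), array([0.0481, 0.0039, 0.0409]))
```

```bash
python3 -m pendant '[[0,0,0.17,0,0,0,0.05],[0,0,0.35,0,0,0,0.05],[0,0,0.52,0,0,0,0.05],[0,0,0.7,0.02,0,0,0.05],[0,0,0.87,0.048,0.004,0.02,0.05],[0,0,1.04,0.048,0.004,0.04,0.05],[0,0,1.22,0.048,0.004,0.04,0.05],[0,0,1.4,0.048,0.004,0.04,0.05],[0,0,1.571,0.048,0.004,0.04,0.05],[0,0,1.571,0.048,0.004,0.04,0.05],[0,0,1.571,0.048,0.004,0.08,0.05],[0,0,1.571,0.048,0.004,0.115,0.05],[0,0,1.571,0.048,0.004,0.115,0.05],[0,0,1.571,0.048,0.004,0.115,0.05],[0,0,1.571,0.048,0.004,0.115,0],[0,0,1.571,0.048,0.004,0.115,0],[0,0,1.571,0.048,0.004,0.115,0],[0,0,1.571,0.048,0.004,0.115,0],[0,0,1.571,0.048,0.004,0.115,0]]' 25
python3 - <<'E'
from h import *
p,R,s=tool(); print(s["joints"].round(2),R.round(3),p+R[:,2]*.167)
E
```

```text
time_s: 30.75
tcp_pos: [0.5961, 0.0236, 0.4235]
orientation: [3.141, -0.0, 0.087]
contact_force: [0.4, -2.9, 1.3]
width: 0.096
grasp_force: 25.0
[-0.   -0.06  1.59 -0.    1.61  1.48] [[ 0.996  0.087  0.   ]
 [ 0.087 -0.996 -0.   ]
 [ 0.     0.    -1.   ]] [0.59616853 0.02352073 0.2564694 ]
```

```bash
python3 -m pendant '[[0,0,0,0,-0.004,0,0],[0,0,0,0,-0.008,0,0],[0,0,0,0,-0.011,0,0],[0,0,0,0,-0.012,0,0],[0,0,0,0,-0.012,0,0]]' 25;python3 -m pendant '[[0,0,0,0,-0.002,0,0],[0,0,0,0,-0.002,0,0]]' 25; python3 -m pendant '[[0,0,0,0,-0.002,0,0],[0,0,0,0,-0.002,0,0]]' 25;python3 -m pendant '[[0,0,0,0,-0.002,0,0],[0,0,0,0,-0.002,0,0]]' 25
```

```text
time_s: 31.38
tcp_pos: [0.5951, 0.0356, 0.4235]
orientation: [3.141, -0.0, 0.087]
contact_force: [-0.2, -3.1, 2.6]
width: 0.099
grasp_force: 25.0
time_s: 31.62
tcp_pos: [0.5949, 0.0374, 0.4237]
orientation: [3.141, -0.0, 0.086]
contact_force: [0.3, -8.2, 3.2]
width: 0.099
grasp_force: 25.0
time_s: 31.88
tcp_pos: [0.5947, 0.0387, 0.4247]
orientation: [3.139, -0.001, 0.086]
contact_force: [-2.5, -16.0, 9.9]
width: 0.099
grasp_force: 25.0
time_s: 32.12
tcp_pos: [0.5944, 0.0401, 0.4257]
orientation: [3.137, -0.002, 0.085]
contact_force: [-4.5, -23.3, 17.2]
width: 0.097
grasp_force: 25.0
```

```bash
python3 -m pendant '[[0,0,0,0,-0.009,-0.012,0],[0,0,0,0,-0.023,-0.024,0],[0,0,0,0,-0.037,-0.033,0],[0,0,0,0,-0.053,-0.042,0],[0,0,0,0,-0.069,-0.049,0],[0,0,0,0,-0.086,-0.055,0],[0,0,0,0,-0.086,-0.055,0]]' 30
python3 - <<'E'
from h import *
im=eyes.capture("side"); cv2.imwrite("pics/s2.png",im[:,:,::-1])
E
```

```text
time_s: 33.0
tcp_pos: [0.587, 0.1279, 0.4795]
orientation: [3.141, -0.002, 0.088]
contact_force: [1.4, -6.0, 8.8]
width: 0.099
grasp_force: 30.0
```

View pics/s2.png

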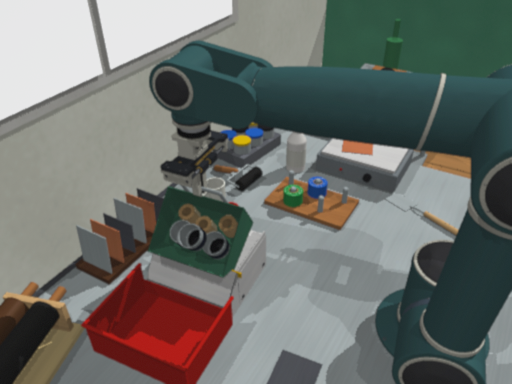

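The pan is tipped about 30°, with everything still inside at about (205,230) and its foot at the bar. I'll continue the arc.

```bash
python3 -m pendant '[[0,0,0,0,-0.017,-0.004,0],[0,0,0,0,-0.035,-0.007,0],[0,0,0,0,-0.052,-0.008,0],[0,0,0,0,-0.070,-0.008,0],[0,0,0,0,-0.087,-0.006,0],[0,0,0,0,-0.105,-0.003,0],[0,0,0,0,-0.122,0.002,0],[0,0,0,0,-0.139,0.008,0],[0,0,0,0,-0.155,0.016,0],[0,0,0,0,-0.170,0.025,0],[0,0,0,0,-0.184,0.036,0],[0,0,0,0,-0.198,0.047,0],[0,0,0,0,-0.210,0.060,0],[0,0,0,0,-0.221,0.073,0],[0,0,0,0,-0.221,0.073,0],[0,0,0,0,-0.221,0.073,0],[0,0,0,0,-0.221,0.073,0],[0,0,0,0,-0.221,0.073,0]]' 30
python3 - <<'E'
from h import *
im=eyes.capture("side"); cv2.imwrite("pics/s3.png",im[:,:,::-1])
E
```

```text
time_s: 35.3
tcp_pos: [0.569, 0.3452, 0.4052]
orientation: [3.135, -0.001, 0.083]
contact_force: [8.6, -31.3, 4.5]
width: 0.097
grasp_force: 30.0
```

View pics/s3.png

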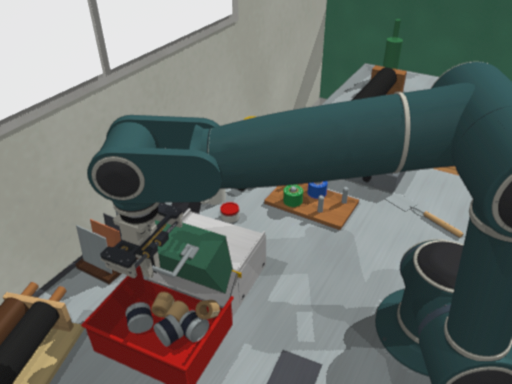

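The pan lies on the apron at about 98°. The red crate holds three tins at (138,318), (170,328) and (195,325), and three cores at (165,303), (182,312) and (208,309). I'll swing the pan back.

```bash
python3 -m pendant '[[0,0,0,0,0.011,-0.013,0],[0,0,0,0,0.023,-0.026,0],[0,0,0,0,0.037,-0.037,0],[0,0,0,0,0.051,-0.048,0],[0,0,0,0,0.066,-0.057,0],[0,0,0,0,0.082,-0.065,0],[0,0,0,0,0.099,-0.071,0],[0,0,0,0,0.116,-0.076,0],[0,0,0,0,0.133,-0.079,0],[0,0,0,0,0.151,-0.081,0],[0,0,0,0,0.168,-0.081,0],[0,0,0,0,0.186,-0.080,0],[0,0,0,0,0.204,-0.077,0],[0,0,0,0,0.221,-0.073,0],[0,0,0,0,0.238,-0.067,0],[0,0,0,0,0.254,-0.060,0],[0,0,0,0,0.270,-0.051,0],[0,0,0,0,0.284,-0.042,0],[0,0,0,0,0.298,-0.031,0],[0,0,0,0,0.305,-0.024,0]]' 30; python3 -m pendant '[[0,0,0,0,0.004,0.004,0],[0,0,0,0,0.007,0.007,0],[0,0,0,0,0.008,0.008,0],[0,0,0,0,0.008,0.008,0],[0,0,0,0,0.008,0.008,0]]'
```

```text
time_s: 37.85
tcp_pos: [0.5945, 0.0425, 0.4287]
orientation: [3.141, 0.0, 0.086]
contact_force: [-0.8, -4.1, 2.6]
width: 0.096
grasp_force: 30.0
time_s: 38.48
tcp_pos: [0.5951, 0.0358, 0.4215]
orientation: [3.141, -0.0, 0.087]
contact_force: [-1.3, -5.1, 2.4]
width: 0.098
grasp_force: 30.0
```

```bash
python3 -m pendant '[[0,0,0,0,0,0,0.03],[0,0,0,0,0,0,0.04],[0,0,0,0,0,0,0.04],[0,0,0,0,0,0,0.04],[0,0,0,0,0,-0.04,0.04],[0,0,0,0,0,-0.10,0.04],[0,0,0,0,0.05,-0.14,0.04],[0,0,0,0,0.11,-0.14,0.04],[0,0,0,0,0.17,-0.14,0.04],[0,0,0,0,0.23,-0.14,0.04],[0,0,0,0,0.29,-0.14,0.04],[0,0,0,0,0.35,-0.14,0.04],[0,0,0,0,0.35,-0.14,0.04],[0,0,0,0,0.35,-0.14,0.04]]'
python3 - <<'E'
from h import *
a=eyes.capture("side")[150:384,60:320]; b=eyes.capture("top")[125:305,70:290]
a=cv2.resize(a,None,fx=1.5,fy=1.5); b=cv2.resize(b,(390,319))
o=np.zeros((351,780,3),np.uint8); o[:a.shape[0],:390]=a; o[:319,390:]=b
cv2.imwrite("pics/f1.png",o[:,:,::-1])
E
```

```text
time_s: 40.22
tcp_pos: [0.6255, -0.313, 0.5612]
orientation: [-3.141, 0.0, 0.086]
contact_force: [0.1, 0.2, -0.3]
width: 0.432
grasp_force: 0.0
```

View pics/f1.png

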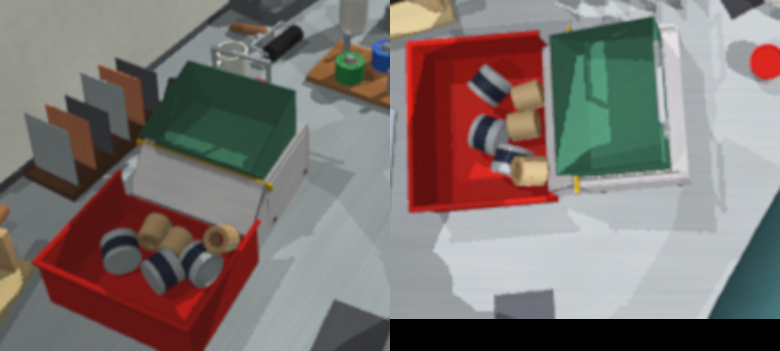

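The pan is upright and empty, and all six pieces are in the crate. One core sits near the apron side, so I'll triangulate the three cores from both views.

Run:
```python
from h import *
ct,cs=eyes.camera_info("top"),eyes.camera_info("side")
u=np.array([-.0883,.9961,0]);v=np.array([-.9961,-.0883,0]);st=np.array([.5847,.185,.005]);C=st+.165*u
k=220/390
for t,s in [((530,171),(221,237)),((524,126),(176,241)),((527,95),(155,231))]:
    o1,d1=ray(ct,70+(t[0]-390)*k,125+t[1]*319/319*180/319); o2,d2=ray(cs,60+s[0]/1.5,150+s[1]/1.5)
    A=np.stack([d1,-d2],1); l=np.linalg.lstsq(A,o2-o1,rcond=None)[0]; X=(o1+d1*l[0]+o2+d2*l[1])/2
    print(X.round(3),"gap",np.linalg.norm(o1+d1*l[0]-o2-d2*l[1]).round(4),"crate",[round(float(q),3) for q in ((X-C)@u,(X-C)@v,X[2]-.005)])
```

```text
[0.485 0.266 0.07 ] gap 0.0017 crate [-0.075, 0.092, 0.065]
[0.564 0.289 0.037] gap 0.0006 crate [-0.059, 0.011, 0.032]
[0.616 0.287 0.031] gap 0.0057 crate [-0.066, -0.04, 0.026]
```

All three cores are inside the crate limits, so I'm handing in.

```bash
python3 -c "
from station import workorder
print(workorder.hand_in())"
```

```text
the job is handed in; nothing more can be done
None
```

I handed the job in at about 40 s of the 210 s allowed. The final pictures show all six scrap pieces (three cores, three tins) in the red crate and the empty pan upright behind the stop bar. The hand-in call gave no verdict.

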